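# Load the slide imager and hold its shutter open at the mark

### The arm

A 7-joint arm with a two-finger parallel gripper is mounted at the origin on the work surface. World frame = base frame: x ahead of the robot, y to its left, z up, the work surface at z = 0. Lengths are in m, angles in degrees, forces in N, time in s.
With the tool pointing down it reaches from about 0.425 to 0.875 m from the base axis. Payload 4.7 kg.
Tool frame: the origin (TCP) lies on the front face of the gripper's body, between the roots of the fingers; the fingertips stand 70 mm ahead of it and the grasp point (between the pads) lies 51 mm ahead of it; z points along the fingers, x is the direction in which the jaws open and shut, and the axes are right-handed (so a half turn about z gives the same grasp; the last joint's range is limited). The gripper opens to 87 mm and grips with 3 to 60 N. Pads are 19 mm wide; open, the fingers measure 117 mm over their backs; the gripper's body (75 mm by 190 mm) begins 51 mm behind the grasp point.
Start: joints at [77.011, 18.392, -4.016, 83.108, 1.295, 78.541, -3.26], TCP at [0.155, -0.631, 0.292] pointing down, gripper open.
Joint ranges: [-163.93, 163.93], [-17.29, 119.83], [-79.2, 71.16], [3.27, 140.29], [-89.18, 269.18], [5.43, 117.66], [-154.24, 154.24]. Speed limits (degrees/s): [147.25, 147.25, 180, 180, 180, 180, 180].

### API

Orientations are given as [roll, pitch, yaw] about the fixed x, y, z axes, in that order (R = Rz(yaw) Ry(pitch) Rx(roll)).
In Python, from workcell import arm gives the robot as it stands.
- The arm moves only by the tool apply_moves, never from a script. Its arguments are lists of equal length, an entry for each row: "travel": the shift along the tool's x, y, z in m, a list of three; "delta_rot": the turn, a rotation vector about the tool's x, y, z in rad, a list of three. In form: {"travel": [[x, y, z], ...], "delta_rot": [[rx, ry, rz], ...]}. A call has exactly 8 rows; each row is the pose to reach, as a shift and turn from the pose commanded when the call began, along the tool's axes at that moment; what a row does not reach only later rows make up. A row lasts 1/12 s, in which the tool goes at most 41.7 mm and 7.16 degrees, less where a joint would pass 70% of its speed; a pose out of reach is approached as far as the arm can. A call with a gripper value outside its range is refused whole. "hand" is the opening, from 0 (shut) to 1 (fully open), set as the call begins (left out, the last holds). The fingers move at their own pace and stop on an object; "newtons" is the grip in N (left out, the last holds). Time passes only in rows, so rows that repeat a pose let the fingers close, or fill a call up. It gives the time, the measured TCP pose, the force and the opening at its end, in the units of the state.
- arm.observe(): the state, without advancing time (a new reading comes with each control period).
- arm.grab_frame(name): name is "scene" or "top" or "wrist"; returns the picture (400x640x3 uint8, blue, green, red); there is no depth.
- arm.camera_model(name): a dict with "intrinsics" (3x3 intrinsics, pixels), "camera_from_world" (4x4, takes a point from world to camera coordinates). Camera axes: x right, y down, z forward; pixel columns grow to the right and rows downward; lengths in m; the calibration is good to about 2 mm. A picture is of the moment at which its call begins: read the wrist's pose just before it. camera_model takes no time and is no camera call; for the wrist camera it gives the pose at the moment of the call.
- arm.finish_job(): hands the job in, once; it reports no verdict.
The state is a dict: "time": time; "qpos": joint angles; "qd": joint speeds; "joint_torque": joint torques, N m; "ee_pos": TCP position; "tcp_rot": TCP orientation; "wrist_force": force on the tool from outside, world axes, zero at the start; "wrist_torque": the same for the moment, N m; "opening": opening from 0.0 (shut) to 1.0 (fully open).
Only numpy, scipy, OpenCV 4.12 (cv2) and the standard library are available. Lean on these libraries where they do the work, as an engineer would, in place of code of your own. Each camera call takes 0.05 s, during which the arm holds its last target.

### The job

Set the slide cassette gently and flat inside the imager's open drawer, let go of it and slide the drawer fully shut. Only then pull the spring-return shutter tab out until its pointer lines up with the index mark on the rail, and keep holding it there with the gripper: the program finishes while still holding it at the mark. Leave everything else on the bench where it is.

Things in the scene. Friction and masses are not known exactly. Their poses are not given: they have to be found in the camera images.
- imager: slide imager, fixed white box 260 deep, 400 wide, 120 mm high. Origin: middle of its front face at bench level; x into the box (away from the robot), y to the robot's left, z up. Drawer in its left half (centre line y = +110), shutter pull in its right half (y = -120). A round lamp housing (radius 50, 65 mm tall) stands on top at x = 170, y = -100. Turned by up to 0.2 rad.
- cassette: grey plastic slide cassette: flat plate 90 (x) x 70 (y) x 12 mm with two glass slides and, in the middle, an upright grip fin 44 long (x), 12 thick (y), rising from 12 to 38 mm. Origin: centre of the underside; z up. About 0.12 kg. Starts flat on the bench, right of the shutter pull, at a yaw within 0.8 rad of the imager's.
- drawer (a joint): how far the specimen drawer is out, m: 0 fully shut, 0.125 fully open; starts 0.110 to 0.122. Slides along the imager's x (pushing towards the imager's +x shuts it), friction about 1.5 N, stays where it is left.
- drawer_in (a point): centre of the drawer's inner floor, 60 mm above the bench, axes as the imager's. The tray inside is 117 (x) x 132 (y) mm, its 4 mm walls 30 mm high; the 12 mm thick front panel (160 wide) rises to 113 mm above the bench. The slot it shuts into is 52 mm high above this floor. The cassette fits with its length along the imager's x.
- drawer_handle (a point): middle of the drawer's steel bar handle: bar 100 mm long along the imager's y, 11 mm thick, its middle 35 mm in front of the drawer's front panel, 94 mm above the bench. It moves with the drawer; pushing it towards the imager shuts the drawer.
- shutter (a joint): how far the shutter pull is out, m: 0 home (where it starts), stop at 0.065. Pulled towards the robot along the imager's -x. A spring always draws it home: 5 N at home rising to about 11 N at 0.050.
- shutter_tab (a point): grip point of the shutter pull: a black upright tab 10 thick (imager's x), 36 wide (y), from 30 to 96 mm above the bench, on a horizontal 12 mm rod from the front face. This point is in its middle, 78 mm above the bench, 65 mm in front of the front face when home. Moves with the pull.
- pointer (a point): tip of the small steel pointer (4 mm thick in x) at the left foot of the shutter tab, 38 mm above the bench, in line with the tab's mid-plane (same imager x as shutter_tab). Moves with the pull.
- mark_blade (a point): tip of the index mark: a small steel blade, 4 mm thick in x, 38 mm above the bench, on a dark clamp fixed astride the aluminium rail (12 wide, 28 high, 130 long) that runs out of the front face 50 mm left of the shutter rod. Axes as the imager's. Lined up: pointer and blade have the same imager x, tips facing. Lies 25 to 50 mm nearer the robot than the pointer's home.
- dish: closed round dish, 90 mm across, 18 mm high, bystander, in front of the imager (origin under its centre)
- flask: clear flat flask, 65 x 50 x 24 mm, with a screw cap on a neck along its x, bystander, left of the drawer (origin under its centre)
- slide_box: white closed slide box 85 x 50 x 30 mm without fin, bystander, right of the cassette (origin under its centre)
- pen: marker pen 125 mm long, 12 mm thick, lying on top of the imager over the drawer, bystander (origin under its middle, x along it)
- jar: small jar, 44 mm across, 50 mm high, bystander (origin under its centre)
- wash_bottle: white bottle, 64 mm across, 150 mm high, bystander, far left (origin under its centre)

How it is judged (in metres and radians):
On the way, in this order (a step that is already met when the one before it is completed fails the run):
1. the cassette lies flat in the open drawer, released (x of cassette in the frame of drawer_in between -0.03 and 0.03 m and y of cassette in the frame of drawer_in between -0.04 and 0.04 m and z of cassette in the frame of drawer_in between -0.006 and 0.006 m and angle between cassette's own z axis and vertical below 0.12 rad and contact force between the fingers and cassette below 0.1 N and value of joint drawer above 0.06 m and linear speed of cassette below 0.03 m/s), for 0.2 s.
2. the drawer is fully shut with the cassette inside (x of cassette in the frame of drawer_in between -0.03 and 0.03 m and y of cassette in the frame of drawer_in between -0.04 and 0.04 m and z of cassette in the frame of drawer_in between -0.006 and 0.006 m and angle between cassette's own z axis and vertical below 0.12 rad and value of joint drawer below 0.005 m), for 0.2 s.
At the end, for the whole second after the job is handed in: Cassette flat on the drawer floor, within 30 x 40 mm of its middle, released; drawer within 5 mm of shut; the fingers hold the shutter tab still against its spring (over 2 N) with the pointer within 4 mm of the index mark, through the last second (all of step 2 and contact force between the fingers and cassette below 0.1 N and x of pointer in the frame of mark_blade between -0.004 and 0.004 m and value of joint shutter above 0.015 m and velocity of joint shutter between -0.01 and 0.01 m/s and contact force between the fingers and shutter above 2 N); the arm keeps its last pose, push and grip.
It fails at once if the shutter is pulled out (over 10 mm) while the drawer is open (over 20 mm) (value of joint shutter above 0.01 m and value of joint drawer above 0.02 m).
It fails at once if the cassette is dropped into the drawer instead of being set down (falls freely at over 0.4 m/s) (contact force between the fingers and cassette below 0.1 N and linear speed of cassette above 0.4 m/s and z of cassette in the frame of drawer_in above 0.003 m and horizontal distance between cassette and drawer_in below 0.08 m).
It fails at once if a bystander is moved by more than 30 mm (distance of any of dish, flask, slide_box, pen, jar, wash_bottle from where it was at the start of the episode above 0.03 m).
It also fails if it takes over 72 s, if anything falls off the work surface, if the arm or the gripper's body presses on something with over 40 N, if the wrist force passes 120 N, or if a joint passes its speed limit or range.

## Working session

There is one attempt and no reset: what is moved stays moved. The work goes in short steps, Python scripts to look and compute and a tool call to move; the robot and the scene stay as the last step left them, time stands still between calls to the robot, and variables do not carry over. Pictures are saved under pics/ and viewed, and the job is handed in when it is done.

Besides the shell and the picture viewer there is one more tool, called after "Request:" as name(argument=value, ...), one argument or row to a line, values as JSON. apply_moves: Moves the arm, as the interface text tells. Its arguments: {"type":"object","properties":{"travel":{"type":"array","items":{"type":"array","items":{"type":"number"}}},"delta_rot":{"type":"array","items":{"type":"array","items":{"type":"number"}}},"hand":{"type":"number"},"newtons":{"type":"number"}},"required":["travel","delta_rot"]}

```bash
ls; mkdir -p pics
python3 - <<'E'
from workcell import arm
import cv2,numpy as np
s=arm.observe(); print(s)
for n in ["scene","top","wrist"]:
    m=arm.camera_model(n); print(n,np.round(m["intrinsics"],1).tolist(),np.round(m["camera_from_world"],4).tolist())
    cv2.imwrite(f"pics/{n}0.png",arm.grab_frame(n))
E
```

```text
pics
{'time': 0.0, 'qpos': array([77.01187103, 18.44061599, -4.01397977, 83.17580196,  1.2959262 ,
       78.53943828, -3.26060185]), 'qd': array([-0.00627612, -0.06177023, -0.01370088,  0.05368005, -0.15949901,
       -0.02904661,  0.00409672]), 'joint_torque': array([-6.56831662e-05, -4.91285026e+01, -4.03842526e-01, -3.12530172e+01,
       -6.41525583e-02,  4.36874852e-02,  1.77534671e-04]), 'ee_pos': array([ 0.15483968, -0.63085682,  0.29113564]), 'tcp_rot': array([ 1.79992890e+02,  1.10568491e-01, -7.62039977e+01]), 'wrist_force': array([-0.43538327,  0.52740492, -0.86293037]), 'wrist_torque': array([-0.00980869,  0.04582094,  0.00391032]), 'opening': 1.0023279167101655}
scene [[469.6, 0.0, 325.0], [0.0, 469.6, 198.2], [0.0, 0.0, 1.0]] [[-0.7646, 0.6444, -0.0097, 0.3689], [0.5537, 0.6492, -0.5215, -0.2926], [-0.3298, -0.4041, -0.8532, 1.6262], [0.0, 0.0, 0.0, 1.0]]
top [[452.3, 0.0, 324.9], [0.0, 452.3, 200.7], [0.0, 0.0, 1.0]] [[0.0252, -0.9994, 0.0256, 0.0367], [-0.9828, -0.0295, -0.1821, 0.5613], [0.1828, -0.0206, -0.9829, 1.4679], [0.0, 0.0, 0.0, 1.0]]
wrist [[350.6, 0.0, 324.2], [0.0, 350.6, 198.4], [0.0, 0.0, 1.0]] [[0.2368, -0.9715, -0.0015, -0.6497], [-0.9311, -0.2274, 0.2853, -0.0328], [-0.2775, -0.0662, -0.9584, 0.3914], [0.0, 0.0, 0.0, 1.0]]
```

View pics/scene0.png

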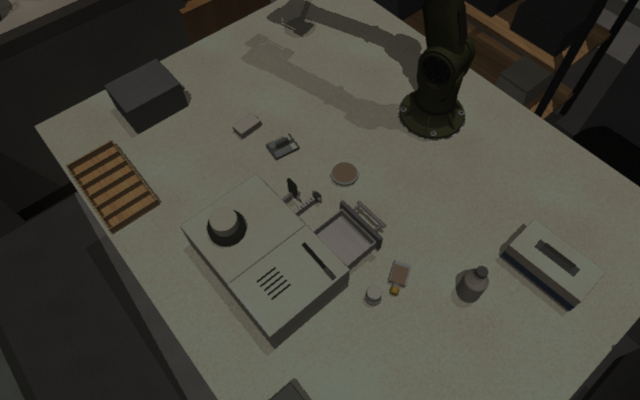

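View pics/top0.png

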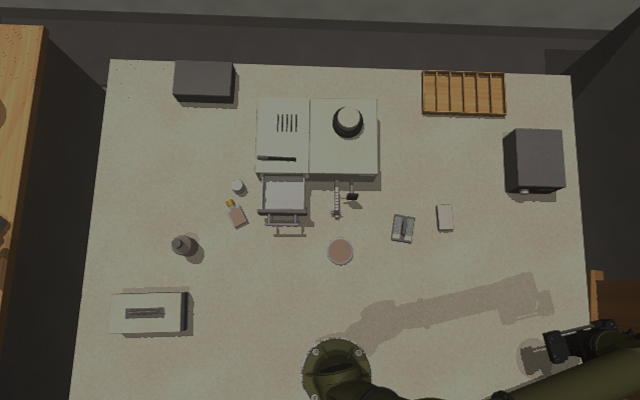

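View pics/wrist0.png

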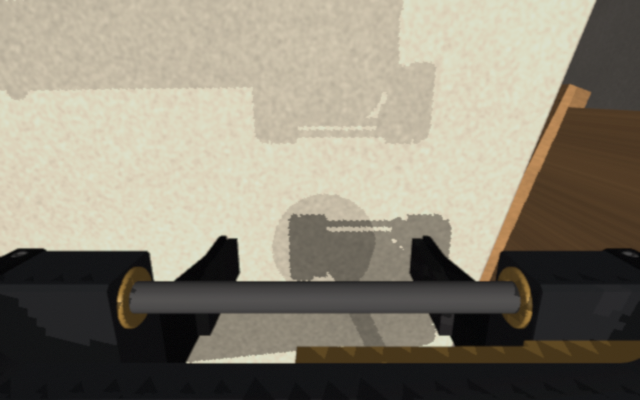

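Run:
```python
import cv2
t=cv2.imread("pics/top0.png")
a=t[80:280,220:470]; cv2.imwrite("pics/top0a.png",cv2.resize(a,None,fx=3,fy=3,interpolation=cv2.INTER_CUBIC))
a=t[165:245,320:460]; cv2.imwrite("pics/top0b.png",cv2.resize(a,None,fx=5.5,fy=5.5,interpolation=cv2.INTER_CUBIC))
s=cv2.imread("pics/scene0.png")
a=s[100:340,170:420]; cv2.imwrite("pics/sc0a.png",cv2.resize(a,None,fx=2.5,fy=2.5,interpolation=cv2.INTER_CUBIC))
```

```text
(no output)
```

View pics/top0a.png

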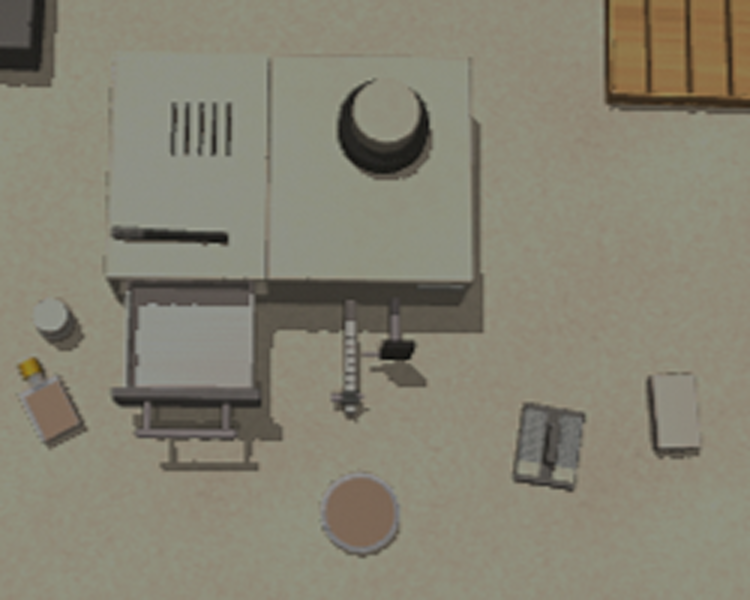

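View pics/top0b.png

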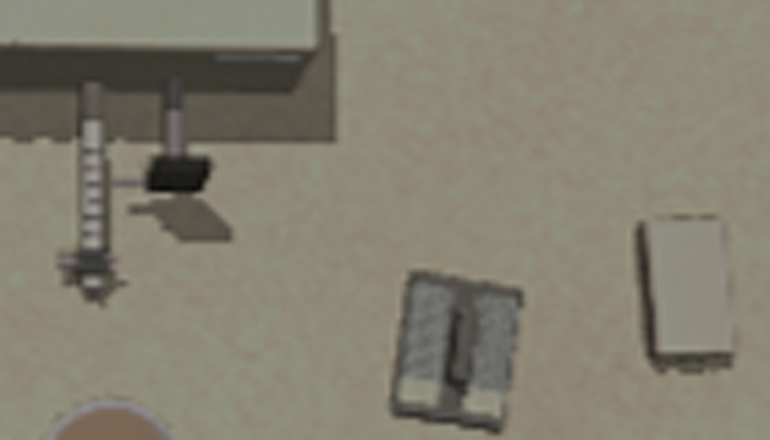

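View pics/sc0a.png

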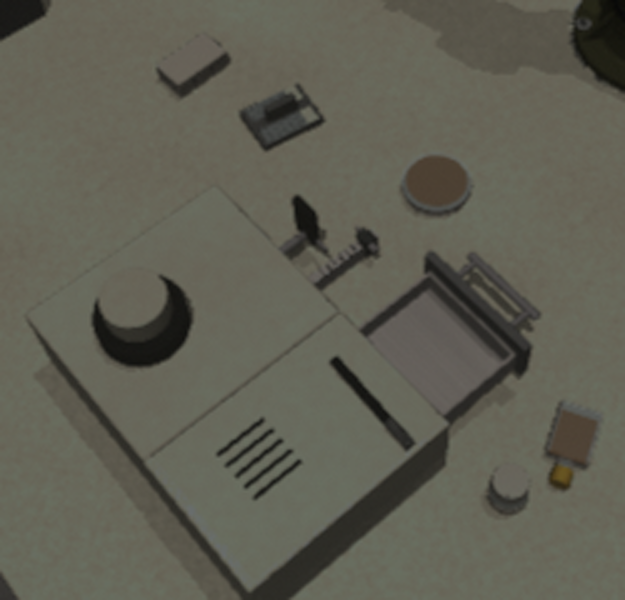

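```bash
cat > h.py <<'E'
from workcell import arm
import cv2,numpy as np
from scipy.optimize import least_squares
from scipy.spatial.transform import Rotation as R
def P(m,X):
    X=np.atleast_2d(X); c=X@m["camera_from_world"][:3,:3].T+m["camera_from_world"][:3,3]
    p=c@m["intrinsics"].T; return p[:,:2]/p[:,2:]
def ray(m,uv,z):
    T=m["camera_from_world"]; Rm=T[:3,:3]; o=-Rm.T@T[:3,3]
    d=Rm.T@np.linalg.solve(m["intrinsics"],[uv[0],uv[1],1.]); return o+d*(z-o[2])/d[2]
def save(n,img,box=None,f=1):
    if box: img=img[box[1]:box[3],box[0]:box[2]]
    cv2.imwrite(f"pics/{n}.png",cv2.resize(img,None,fx=f,fy=f,interpolation=cv2.INTER_CUBIC))
def fitpose(obs,x0):
    # obs: list of (m, local Nx3, uv Nx2)
    def r(p):
        c,s=np.cos(p[2]),np.sin(p[2]); out=[]
        for m,L,uv in obs:
            L=np.array(L); W=np.c_[p[0]+c*L[:,0]-s*L[:,1],p[1]+s*L[:,0]+c*L[:,1],L[:,2]]
            out.append((P(m,W)-uv).ravel())
        return np.concatenate(out)
    f=least_squares(r,x0); return f.x,np.round(f.fun.reshape(-1,2),1)
E
cat > a.py <<'E'
from h import *
T=arm.camera_model("top");S=arm.camera_model("scene")
ct=lambda a:np.array(a,float)/3+[220,80]
cb=lambda a:np.array(a,float)/5.5+[320,165]
cs=lambda a:np.array(a,float)/2.5+[170,100]
L=[[.26,.2,.12],[.26,-.2,.12],[0,-.2,.12],[0,.2,.12]]
o1=(T,L,ct([[113,57],[470,58],[471,282],[107,280]]))
o2=(S,L,cs([[252,596],[27,318],[217,187],[446,425]]))
for o in ([o1],[o2],[o1,o2]):
    p,r=fitpose(o,[.6,0,0]); print(np.round(p,4),r.tolist())
I=p
def loc(X):
    d=X[:2]-I[:2];c,s=np.cos(I[2]),np.sin(I[2]); return np.round([c*d[0]+s*d[1],-s*d[0]+c*d[1]],4)
print("handle",loc(ray(T,ct([185,433]),.094)),loc(ray(S,cs([503,288]),.094)))
print("panel top L,R", [loc(ray(T,ct(q),.113)) for q in ([112,389],[260,390])])
print("tab top", loc(ray(T,cb([181,173]),.096)), "pointer",loc(ray(T,cb([120,182]),.038)),"blade",loc(ray(T,cb([115,263]),.038)), loc(ray(T,cb([60,262]),.038)))
Lc=[[.045,.035,.012],[.045,-.035,.012],[-.045,-.035,.012],[-.045,.035,.012]]
o1=(T,Lc,cb([[412,272],[522,291],[500,430],[392,414]]))
o2=(S,Lc,cs([[267,146],[240,115],[298,85],[322,118]]))
for o in ([o1],[o2],[o1,o2]):
    p,r=fitpose(o,[.45,-.3,0]); print("cas",np.round(p,4),r.tolist())
for n,q,z in (("dish",[360,512],.018),("box",[675,410],.03),("flask",[52,408],.024),("jar",[54,317],.05),("lamp",[388,112],.185)):
    X=ray(T,ct(q),z);print(n,np.round(X,3),loc(X))
c,s=np.cos(I[2]),np.sin(I[2])
print("home tab world",I[:2]+np.array([c*-.065+s*.12,s*-.065-c*.12]))
E
python3 a.py
```

```text
[0.6336 0.0818 0.0258] [[-0.7, -1.0], [0.1, -0.2], [1.4, 0.6], [-0.8, 0.5]]
[0.6415 0.0878 0.0212] [[-0.5, 0.3], [-1.5, -0.5], [-0.5, -1.0], [2.4, 0.5]]
[0.6386 0.0853 0.0223] [[-1.3, -2.7], [-0.7, -1.4], [0.4, -0.8], [-1.8, -1.2], [-0.0, -1.3], [-1.1, -1.6], [-0.2, -2.1], [2.7, -1.0]]
handle [-0.1658  0.1088] [-0.1603  0.112 ]
panel top L,R [array([-0.1215,  0.186 ]), array([-0.1215,  0.0285])]
tab top [-0.0728 -0.1218] pointer [-0.0674 -0.0892] blade [-0.118  -0.0859] [-0.1176 -0.0521]
cas [ 0.4772 -0.2185 -0.1455] [[-0.1, -0.1], [-0.1, -0.1], [0.4, 0.4], [-0.2, -0.2]]
cas [ 0.4831 -0.2145 -0.1133] [[-0.4, 1.2], [-0.5, -0.7], [-0.3, -0.6], [1.2, -0.0]]
cas [ 0.4799 -0.2171 -0.1308] [[-0.7, -0.8], [-0.6, -1.0], [0.2, -0.5], [-0.5, -0.8], [-0.4, 0.1], [-0.1, -1.9], [0.3, -1.5], [1.4, -0.8]]
dish [ 0.397 -0.004  0.018] [-0.2438 -0.0836]
box [ 0.521 -0.359  0.03 ] [-0.1276 -0.4414]
flask [0.504 0.346 0.024] [-0.1291  0.2639]
jar [0.603 0.346 0.05 ] [-0.0299  0.2612]
lamp [ 0.806 -0.016  0.185] [ 0.1653 -0.1047]
home tab world [ 0.57626948 -0.03616432]
```

```bash
cat >> h.py <<'E'
def delta(pos,yaw,tilt=None):
    s=arm.observe(); R0=R.from_euler('xyz',s["tcp_rot"],degrees=True); p=s["ee_pos"]
    R1=R.from_euler('xyz',[180,0,yaw],degrees=True)
    print("t",round(s["time"],2),"pos",np.round(p,4),"rot",np.round(s["tcp_rot"],2),"F",np.round(s["wrist_force"],1),"open",round(s["opening"],3))
    t=R0.inv().apply(np.array(pos)-p); w=(R0.inv()*R1).as_rotvec()
    print("travel",np.round(t,4),"rot",np.round(w,4),"dist",np.round(np.linalg.norm(t),3))
E
python3 - <<'E'
from h import *
W=arm.camera_model("wrist");s=arm.observe()
T=W["camera_from_world"];o=-T[:3,:3].T@T[:3,3]
R0=R.from_euler('xyz',s["tcp_rot"],degrees=True)
print("cam in tool",R0.inv().apply(o-s["ee_pos"]),"axis",R0.inv().apply(T[2,:3]),"right",R0.inv().apply(T[0,:3]))
delta([.44,-.215,.27],-98)
delta([.478,-.218,.084],-98)
E
```

```text
cam in tool [ 0.00060602 -0.07922174 -0.09227485] axis [-2.20645656e-04  2.85232420e-01  9.58458355e-01] right [ 9.99998532e-01  1.69151533e-03 -2.73177938e-04]
t 0.15 pos [ 0.1549 -0.6309  0.2914] rot [ 1.80e+02  8.00e-02 -7.62e+01] F [-0.4 -0.1 -0.1] open 0.999
travel [-0.3359 -0.3761  0.0219] rot [3.000e-04 1.400e-03 3.804e-01] dist 0.505
t 0.15 pos [ 0.1549 -0.6309  0.2914] rot [ 1.80e+02  8.00e-02 -7.62e+01] F [-0.4 -0.1 -0.1] open 0.999
travel [-0.3237 -0.4123  0.2079] rot [3.000e-04 1.400e-03 3.804e-01] dist 0.564
```

Request:
apply_moves(
  travel=[
    [-0.336,-0.376,0.02],
    [-0.336,-0.376,0.02],
    [-0.336,-0.376,0.02],
    [-0.336,-0.376,0.02],
    [-0.336,-0.376,0.02],
    [-0.336,-0.376,0.02],
    [-0.336,-0.376,0.02],
    [-0.336,-0.376,0.02],
  ],
  delta_rot=[
    [0,0,0.38],
    [0,0,0.38],
    [0,0,0.38],
    [0,0,0.38],
    [0,0,0.38],
    [0,0,0.38],
    [0,0,0.38],
    [0,0,0.38],
  ],
)

```text
time: 0.82
ee_pos: [0.3437, -0.3548, 0.2789]
tcp_rot: [180.0, -0.0, -98.0]
wrist_force: [0.9, 0.2, 0.2]
opening: 0.996
```

Run:
```python
from h import *
delta([.44,-.215,.27],-98)
```

```text
t 0.82 pos [ 0.3437 -0.3548  0.2789] rot [ 1.7999e+02 -2.0000e-02 -9.7980e+01] F [0.9 0.2 0.2] open 0.996
travel [-0.1518 -0.076   0.0088] rot [ 0.0001 -0.0004  0.0003] dist 0.17
```

Request:
apply_moves(
  travel=[
    [-0.035,-0.018,0.002],
    [-0.07,-0.036,0.004],
    [-0.105,-0.054,0.006],
    [-0.135,-0.068,0.008],
    [-0.152,-0.076,0.009],
    [-0.152,-0.076,0.009],
    [-0.152,-0.076,0.009],
    [-0.152,-0.076,0.009],
  ],
  delta_rot=[
    [0,0,0],
    [0,0,0],
    [0,0,0],
    [0,0,0],
    [0,0,0],
    [0,0,0],
    [0,0,0],
    [0,0,0],
  ],
)

```text
time: 1.48
ee_pos: [0.4388, -0.2178, 0.2698]
tcp_rot: [180.0, -0.0, -98.0]
wrist_force: [0.1, 0.5, -0.4]
opening: 0.997
```

Run:
```python
from h import *
import pickle
W=arm.camera_model("wrist"); pickle.dump(W,open("w1.pkl","wb"))
im=arm.grab_frame("wrist"); save("w1",im,None,1.25)
delta([.44,-.215,.27],-98)
print(P(W,[[.478,-.218,.012],[.478,-.218,.038]]))
```

```text
t 1.53 pos [ 0.4386 -0.2182  0.2699] rot [ 1.7997e+02 -3.0000e-02 -9.8100e+01] F [-0.5  0.6  0.5] open 1.001
travel [-0.0033 -0.0009 -0.0001] rot [ 0.0006 -0.0006 -0.0018] dist 0.003
[[318.48475407 136.64548722]
 [318.06441464 139.95477071]]
```

View pics/w1.png

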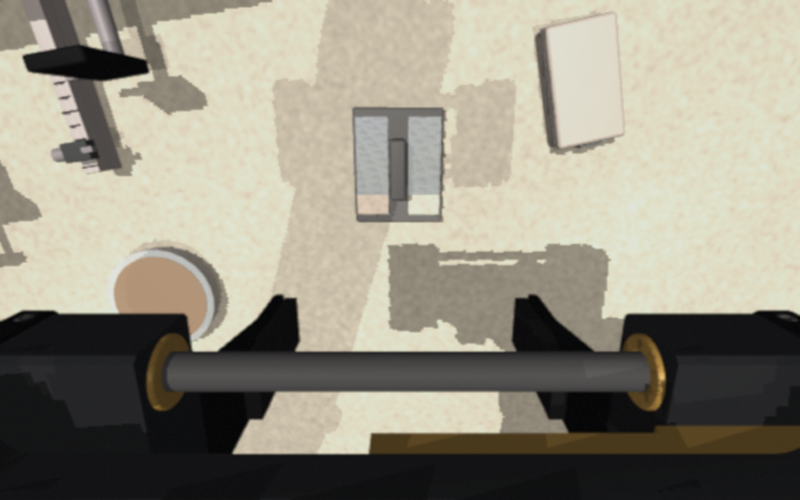

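```bash
cat >> h.py <<'E'
Lc=[[.045,.035,.012],[.045,-.035,.012],[-.045,-.035,.012],[-.045,.035,.012]]
E
python3 - <<'E'
from h import *
import pickle
W=pickle.load(open("w1.pkl","rb"))
uv=np.array([[353,107],[444,108],[442,221],[357,221]])/1.25
p,r=fitpose([(W,Lc,uv)],[.48,-.22,-.13]); print(p,r.tolist())
c,s=np.cos(p[2]),np.sin(p[2])
print(P(W,[[p[0]+c*a-s*b,p[1]+s*a+c*b,.038] for a,b in ((.022,.006),(.022,-.006),(-.022,-.006),(-.022,.006))])*1.25)
delta([p[0],p[1],.15],np.degrees(p[2])-90)
delta([p[0],p[1],.084],np.degrees(p[2])-90)
E
```

```text
[ 0.48125186 -0.2191974  -0.14142359] [[-0.2, -0.3], [0.6, -1.1], [-0.0, 0.8], [-0.4, 0.9]]
[[390.04320515 139.39975671]
 [406.74627471 139.38917923]
 [406.72384092 199.99647489]
 [390.66215622 200.0080403 ]]
t 1.53 pos [ 0.4386 -0.2182  0.2699] rot [ 1.7997e+02 -3.0000e-02 -9.8100e+01] F [-0.5  0.6  0.5] open 1.001
travel [-0.0051 -0.0424  0.1199] rot [ 0.0006 -0.0006  0.    ] dist 0.127
t 1.53 pos [ 0.4386 -0.2182  0.2699] rot [ 1.7997e+02 -3.0000e-02 -9.8100e+01] F [-0.5  0.6  0.5] open 1.001
travel [-0.0051 -0.0425  0.1859] rot [ 0.0006 -0.0006  0.    ] dist 0.191
```

Request:
apply_moves(
  travel=[
    [-0.005,-0.03,0.02],
    [-0.005,-0.0425,0.05],
    [-0.005,-0.0425,0.08],
    [-0.005,-0.0425,0.11],
    [-0.005,-0.0425,0.14],
    [-0.005,-0.0425,0.155],
    [-0.005,-0.0425,0.17],
    [-0.005,-0.0425,0.175],
  ],
  delta_rot=[
    [0,0,0],
    [0,0,0],
    [0,0,0],
    [0,0,0],
    [0,0,0],
    [0,0,0],
    [0,0,0],
    [0,0,0],
  ],
  hand=0.6,
)

```text
time: 2.2
ee_pos: [0.4799, -0.2189, 0.0924]
tcp_rot: [179.7, 0.1, -98.1]
wrist_force: [-0.2, -0.6, 0.5]
opening: 0.612
```

Run:
```python
from h import *
delta([.4813,-.2192,.084],-98.1)
save("w2",arm.grab_frame("wrist"),None,1.25)
```

```text
t 2.2 pos [ 0.4799 -0.2189  0.0924] rot [ 1.7974e+02  5.0000e-02 -9.8140e+01] F [-0.2 -0.6  0.5] open 0.612
travel [ 0.0001 -0.0015  0.0084] rot [ 0.0045  0.0009 -0.0008] dist 0.009
```

View pics/w2.png

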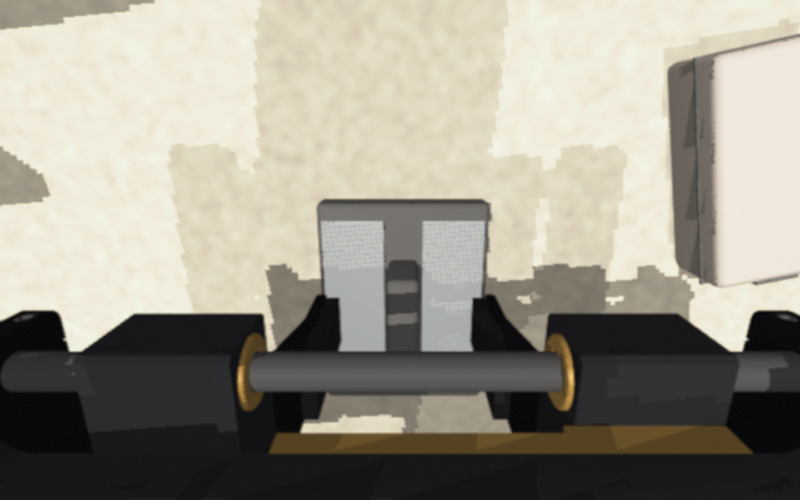

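Request:
apply_moves(
  travel=[
    [0,-0.001,0.003],
    [0,-0.001,0.006],
    [0,-0.001,0.0065],
    [0,-0.001,0.0065],
    [0,-0.001,0.0065],
    [0,-0.001,0.0065],
    [0,-0.001,0.0065],
    [0,-0.001,0.0065],
  ],
  delta_rot=[
    [0,0,0],
    [0,0,0],
    [0,0,0],
    [0,0,0],
    [0,0,0],
    [0,0,0],
    [0,0,0],
    [0,0,0],
  ],
)

```text
time: 2.92
ee_pos: [0.4833, -0.2179, 0.0888]
tcp_rot: [-180.0, -0.0, -98.0]
wrist_force: [0.4, 0.0, 0.0]
opening: 0.6
```

Request:
apply_moves(
  travel=[
    [0,0,0],
    [0,0,0],
    [0,0,0],
    [0,0,0],
    [0,0,0],
    [0,0,0],
    [0,0,0],
    [0,0,0],
  ],
  delta_rot=[
    [0,0,0],
    [0,0,0],
    [0,0,0],
    [0,0,0],
    [0,0,0],
    [0,0,0],
    [0,0,0],
    [0,0,0],
  ],
  hand=0,
  newtons=25,
)

```text
time: 3.58
ee_pos: [0.4832, -0.2179, 0.0885]
tcp_rot: [180.0, -0.0, -98.0]
wrist_force: [1.2, -0.1, -0.4]
opening: 0.136
```

Run:
```python
from h import *
delta([.483,-.218,.26],-98.1)
delta([.49,.18,.28],-88.7)
```

```text
t 3.58 pos [ 0.4832 -0.2179  0.0885] rot [ 1.800e+02 -1.000e-02 -9.797e+01] F [ 1.2 -0.1 -0.4] open 0.136
travel [ 1.000e-04  2.000e-04 -1.715e-01] rot [ 0.     -0.0001  0.0022] dist 0.171
t 3.58 pos [ 0.4832 -0.2179  0.0885] rot [ 1.800e+02 -1.000e-02 -9.797e+01] F [ 1.2 -0.1 -0.4] open 0.136
travel [-0.395   0.0484 -0.1915] rot [ 1.000e-04 -1.000e-04 -1.618e-01] dist 0.442
```

Request:
apply_moves(
  travel=[
    [0,0,-0.015],
    [0,0,-0.045],
    [0,0,-0.08],
    [0,0,-0.115],
    [0,0,-0.15],
    [0,0,-0.175],
    [0,0,-0.19],
    [0,0,-0.19],
  ],
  delta_rot=[
    [0,0,0],
    [0,0,0],
    [0,0,0],
    [0,0,0],
    [0,0,0],
    [0,0,0],
    [0,0,0],
    [0,0,0],
  ],
)

```text
time: 4.25
ee_pos: [0.4849, -0.2184, 0.2825]
tcp_rot: [-179.6, -0.2, -98.0]
wrist_force: [0.2, 0.6, 0.0]
opening: 0.133
```

Run:
```python
from h import *
save("w3",arm.grab_frame("wrist"),None,1.25)
delta([.49,.18,.28],-88.7)
```

```text
t 4.3 pos [ 0.4839 -0.2181  0.2799] rot [-1.7982e+02 -8.0000e-02 -9.7980e+01] F [-0.1  0.  -1.5] open 0.134
travel [-0.3951  0.0492 -0.0008] rot [-0.0029 -0.0017 -0.1619] dist 0.398
```

View pics/w3.png

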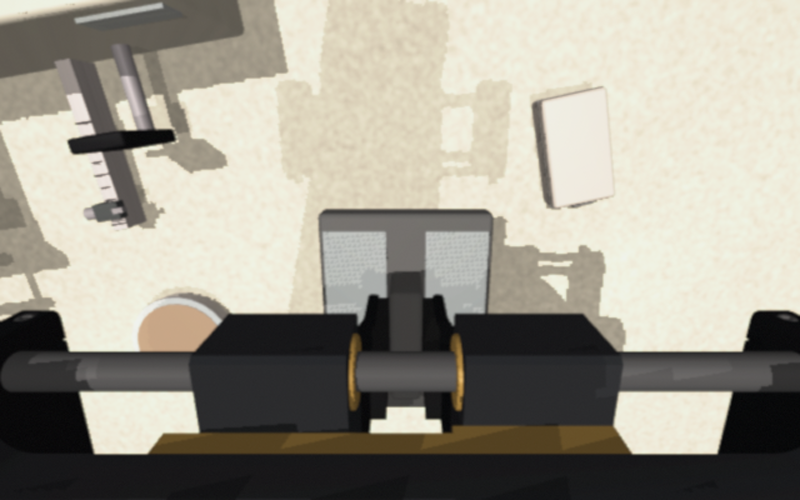

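Request:
apply_moves(
  travel=[
    [-0.015,0.002,0],
    [-0.045,0.006,0],
    [-0.085,0.01,0],
    [-0.125,0.015,0],
    [-0.165,0.02,0],
    [-0.205,0.025,0],
    [-0.245,0.03,0],
    [-0.285,0.035,0],
  ],
  delta_rot=[
    [0,0,-0.02],
    [0,0,-0.04],
    [0,0,-0.06],
    [0,0,-0.08],
    [0,0,-0.1],
    [0,0,-0.12],
    [0,0,-0.14],
    [0,0,-0.162],
  ],
)

```text
time: 4.97
ee_pos: [0.486, 0.0721, 0.2764]
tcp_rot: [179.8, -0.0, -88.5]
wrist_force: [1.1, -0.4, -1.8]
opening: 0.132
```

Run:
```python
from h import *
delta([.49,.18,.28],-88.7)
```

```text
t 4.97 pos [0.486  0.0721 0.2764] rot [ 1.798e+02 -1.000e-02 -8.854e+01] F [ 1.1 -0.4 -1.8] open 0.132
travel [-0.1078 -0.0067 -0.0037] rot [ 0.0035 -0.0001  0.0028] dist 0.108
```

Request:
apply_moves(
  travel=[
    [-0.035,-0.001,0],
    [-0.065,-0.003,0],
    [-0.09,-0.005,0],
    [-0.1,-0.005,0],
    [-0.1,-0.005,0],
    [-0.1,-0.005,0],
    [-0.1,-0.005,0],
    [-0.1,-0.005,0],
  ],
  delta_rot=[
    [0,0,0],
    [0,0,0],
    [0,0,0],
    [0,0,0],
    [0,0,0],
    [0,0,0],
    [0,0,0],
    [0,0,0],
  ],
)

```text
time: 5.63
ee_pos: [0.4909, 0.1672, 0.2779]
tcp_rot: [179.9, -0.1, -88.9]
wrist_force: [-0.2, 0.2, -0.9]
opening: 0.136
```

Run:
```python
from h import *
import pickle
W=arm.camera_model("wrist"); pickle.dump(W,open("w4.pkl","wb"))
save("w4",arm.grab_frame("wrist"),None,1.25)
save("top4",arm.grab_frame("top"),(220,80,420,280),3)
delta([.49,.18,.28],-88.7)
```

```text
t 5.73 pos [0.491  0.1676 0.2783] rot [ 1.7999e+02 -4.0000e-02 -8.8850e+01] F [ 0.4  0.3 -1. ] open 0.137
travel [-0.0124  0.0008 -0.0017] rot [ 0.0002 -0.0008 -0.0026] dist 0.013
```

View pics/w4.png

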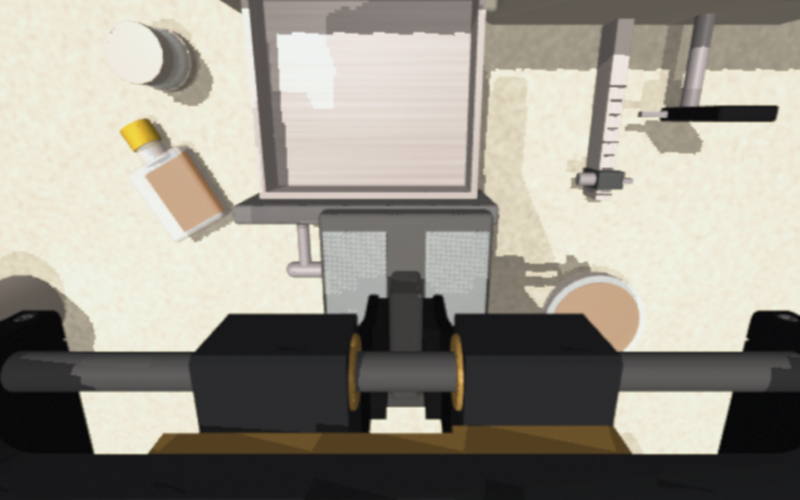

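Run:
```python
import cv2
t=cv2.imread("pics/w4.png")
cv2.imwrite("pics/w4a.png",cv2.resize(t[100:290,210:520],None,fx=2.5,fy=2.5,interpolation=cv2.INTER_CUBIC))
cv2.imwrite("pics/w4b.png",cv2.resize(t[80:220,540:800],None,fx=3,fy=3,interpolation=cv2.INTER_CUBIC))
```

```text
(no output)
```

View pics/w4a.png

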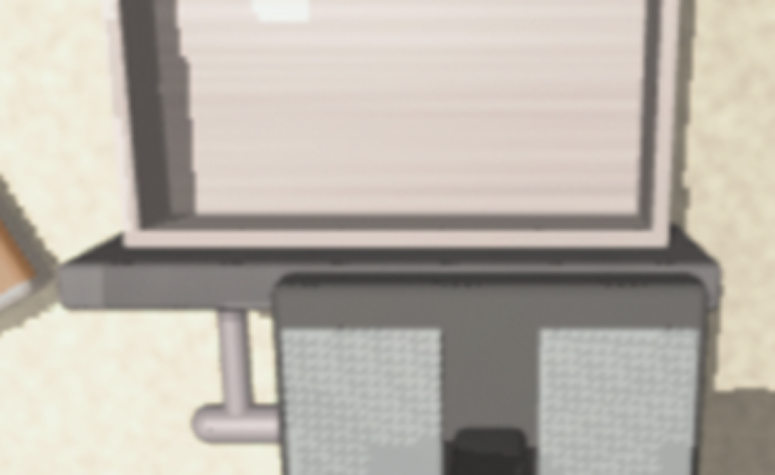

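View pics/w4b.png

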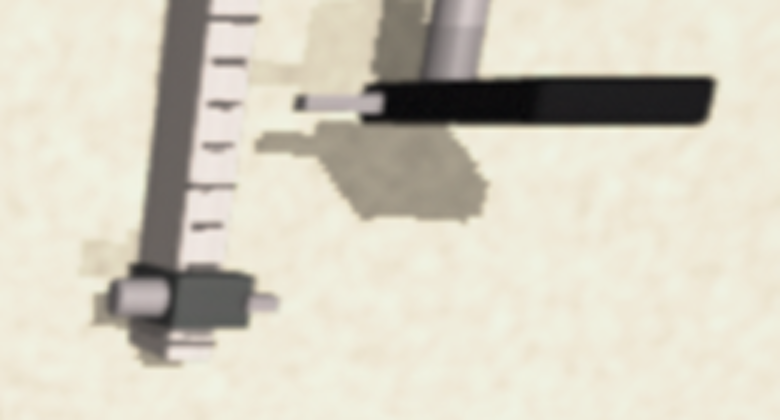

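View pics/top4.png

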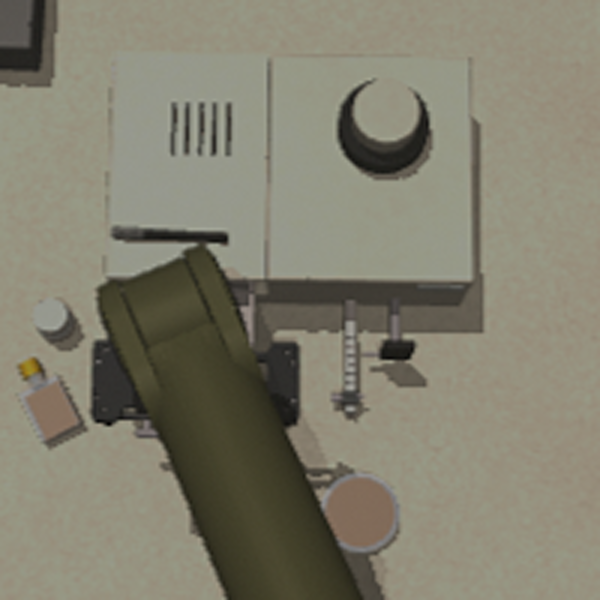

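```bash
cat > b.py <<'E'
from h import *
import pickle
W=pickle.load(open("w4.pkl","rb"))
a=lambda q:(np.array(q,float)/2.5+[210,100])/1.25
b=lambda q:(np.array(q,float)/3+[540,80])/1.25
L=[[-.0585,.066,.06],[-.0585,-.066,.06],[-.0585,.066,.09],[-.0585,-.066,.09]]
p,r=fitpose([(W,L,a([[168,215],[638,215],[138,231],[655,231]]))],[.57,.19,.02]);print("drawer_in",p,r.tolist())
c,s=np.cos(p[2]),np.sin(p[2])
def loc(X):
    d=X[:2]-p[:2]; return np.round([c*d[0]+s*d[1],-s*d[0]+c*d[1]],4)
print("panel", [loc(ray(W,a(q),.113)) for q in ([62,266],[718,264],[62,306],[718,300])])
print("handle left end", loc(ray(W,a([193,424]),.094)))
pt=ray(W,b([300,103]),.038);bl=ray(W,b([272,303]),.038)
print("pointer",pt,loc(pt),"blade",bl,loc(bl),loc(bl)-loc(pt))
tl,tr=ray(W,b([372,85]),.096),ray(W,b([714,78]),.096)
print("tab top back edge",tl,tr,loc(tl),loc(tr)); tl,tr=ray(W,b([372,122]),.096),ray(W,b([700,124]),.096)
print(" front",tl,tr,loc(tl),loc(tr))
E
python3 b.py
```

```text
drawer_in [0.58195392 0.19198658 0.01765215] [[1.0, -0.3], [-0.3, -0.3], [0.3, 0.2], [-0.9, 0.2]]
panel [array([-0.0629,  0.0777]), array([-0.0624, -0.0785]), array([-0.0727,  0.0788]), array([-0.0712, -0.079 ])]
handle left end [-0.1095  0.055 ]
pointer [ 0.57540366 -0.00226443  0.038     ] [-0.01   -0.1941] blade [ 0.52715353 -0.00346445  0.038     ] [-0.0582 -0.1945] [-0.0482 -0.0004]
tab top back edge [0.57819113 0.01380096 0.096     ] [ 0.58074012 -0.05392457  0.096     ] [-0.0069 -0.1781] [-0.0056 -0.2459]
 front [0.57114875 0.0124798  0.096     ] [ 0.57195177 -0.05340992  0.096     ] [-0.014  -0.1793] [-0.0143 -0.2452]
```

Run:
```python
from h import *
delta([.582,.192,.19],-89)
```

```text
t 5.73 pos [0.491  0.1676 0.2783] rot [ 1.7999e+02 -4.0000e-02 -8.8850e+01] F [ 0.4  0.3 -1. ] open 0.137
travel [-0.0226 -0.0915  0.0883] rot [ 0.0002 -0.0008  0.0026] dist 0.129
```

Request:
apply_moves(
  travel=[
    [-0.006,-0.02,0],
    [-0.012,-0.05,0],
    [-0.018,-0.08,0],
    [-0.0225,-0.0915,0.01],
    [-0.0225,-0.0915,0.035],
    [-0.0225,-0.0915,0.06],
    [-0.0225,-0.0915,0.08],
    [-0.0225,-0.0915,0.088],
  ],
  delta_rot=[
    [0,0,0.003],
    [0,0,0.003],
    [0,0,0.003],
    [0,0,0.003],
    [0,0,0.003],
    [0,0,0.003],
    [0,0,0.003],
    [0,0,0.003],
  ],
)

```text
time: 6.4
ee_pos: [0.5806, 0.1919, 0.187]
tcp_rot: [179.7, -0.1, -89.0]
wrist_force: [0.4, 0.3, -1.7]
opening: 0.134
```

Run:
```python
from h import *
save("w5",arm.grab_frame("wrist"),None,1.25)
delta([.582,.192,.150],-89)
```

```text
t 6.45 pos [0.5804 0.192  0.1869] rot [ 1.7968e+02 -1.0000e-01 -8.8940e+01] F [-1.1 -0.3 -1.5] open 0.134
travel [-0.     -0.0018  0.0369] rot [ 0.0055 -0.0018  0.001 ] dist 0.037
```

View pics/w5.png

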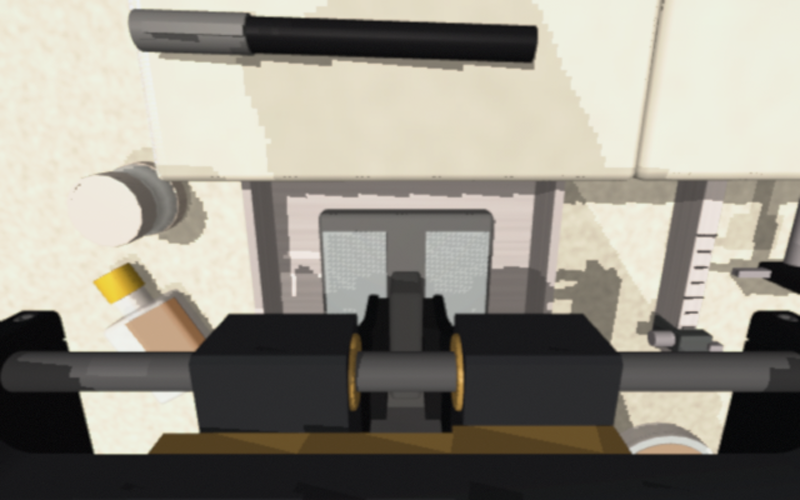

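Request:
apply_moves(
  travel=[
    [0,0,0.008],
    [0,0,0.017],
    [0,0,0.024],
    [0,0,0.029],
    [0,0,0.032],
    [0,0,0.034],
    [0,0,0.034],
    [0,0,0.034],
  ],
  delta_rot=[
    [0,0,0],
    [0,0,0],
    [0,0,0],
    [0,0,0],
    [0,0,0],
    [0,0,0],
    [0,0,0],
    [0,0,0],
  ],
)

```text
time: 7.12
ee_pos: [0.5819, 0.194, 0.1568]
tcp_rot: [-180.0, 0.0, -88.9]
wrist_force: [-0.1, -0.0, -1.8]
opening: 0.138
```

Request:
apply_moves(
  travel=[
    [0,0,0.0005],
    [0,0,0.001],
    [0,0,0.0015],
    [0,0,0.002],
    [0,0,0.002],
    [0,0,0.002],
    [0,0,0.002],
    [0,0,0.002],
  ],
  delta_rot=[
    [0,0,0],
    [0,0,0],
    [0,0,0],
    [0,0,0],
    [0,0,0],
    [0,0,0],
    [0,0,0],
    [0,0,0],
  ],
)

```text
time: 7.78
ee_pos: [0.5818, 0.1939, 0.1545]
tcp_rot: [-180.0, -0.0, -88.9]
wrist_force: [-0.2, 0.7, -2.8]
opening: 0.139
```

Request:
apply_moves(
  travel=[
    [0,0,0.001],
    [0,0,0.002],
    [0,0,0.003],
    [0,0,0.0035],
    [0,0,0.004],
    [0,0,0.004],
    [0,0,0.004],
    [0,0,0.004],
  ],
  delta_rot=[
    [0,0,0],
    [0,0,0],
    [0,0,0],
    [0,0,0],
    [0,0,0],
    [0,0,0],
    [0,0,0],
    [0,0,0],
  ],
)

```text
time: 8.45
ee_pos: [0.5818, 0.1939, 0.1506]
tcp_rot: [-180.0, -0.0, -88.9]
wrist_force: [0.7, 0.8, -1.1]
opening: 0.135
```

Request:
apply_moves(
  travel=[
    [0,0,0.0005],
    [0,0,0.001],
    [0,0,0.001],
    [0,0,0.001],
    [0,0,0.001],
    [0,0,0.001],
    [0,0,0.001],
    [0,0,0.001],
  ],
  delta_rot=[
    [0,0,0],
    [0,0,0],
    [0,0,0],
    [0,0,0],
    [0,0,0],
    [0,0,0],
    [0,0,0],
    [0,0,0],
  ],
)

```text
time: 9.12
ee_pos: [0.5817, 0.1939, 0.1495]
tcp_rot: [180.0, -0.0, -88.9]
wrist_force: [0.2, 0.7, -1.5]
opening: 0.137
```

Request:
apply_moves(
  travel=[
    [0,0,0.0005],
    [0,0,0.001],
    [0,0,0.001],
    [0,0,0.001],
    [0,0,0.001],
    [0,0,0.001],
    [0,0,0.001],
    [0,0,0.001],
  ],
  delta_rot=[
    [0,0,0],
    [0,0,0],
    [0,0,0],
    [0,0,0],
    [0,0,0],
    [0,0,0],
    [0,0,0],
    [0,0,0],
  ],
)

```text
time: 9.78
ee_pos: [0.5818, 0.1939, 0.1486]
tcp_rot: [-180.0, -0.0, -88.9]
wrist_force: [-0.6, 0.5, -0.4]
opening: 0.134
```

Request:
apply_moves(
  travel=[
    [0,0,0.0005],
    [0,0,0.001],
    [0,0,0.001],
    [0,0,0.001],
    [0,0,0.001],
    [0,0,0.001],
    [0,0,0.001],
    [0,0,0.001],
  ],
  delta_rot=[
    [0,0,0],
    [0,0,0],
    [0,0,0],
    [0,0,0],
    [0,0,0],
    [0,0,0],
    [0,0,0],
    [0,0,0],
  ],
)

```text
time: 10.45
ee_pos: [0.5822, 0.1939, 0.1486]
tcp_rot: [-179.9, -0.0, -88.9]
wrist_force: [-1.1, -0.6, 4.9]
opening: 0.135
```

Request:
apply_moves(
  travel=[
    [0,0,-0.0005],
    [0,0,-0.001],
    [0,0,-0.001],
    [0,0,-0.001],
    [0,0,-0.001],
    [0,0,-0.001],
    [0,0,-0.001],
    [0,0,-0.001],
  ],
  delta_rot=[
    [0,0,0],
    [0,0,0],
    [0,0,0],
    [0,0,0],
    [0,0,0],
    [0,0,0],
    [0,0,0],
    [0,0,0],
  ],
  hand=0.4,
)

```text
time: 11.12
ee_pos: [0.5817, 0.1939, 0.1484]
tcp_rot: [180.0, -0.0, -88.9]
wrist_force: [-0.6, 0.5, -0.2]
opening: 0.397
```

Request:
apply_moves(
  travel=[
    [0,0,-0.005],
    [0,0,-0.015],
    [0,0,-0.03],
    [0,0,-0.05],
    [0,0,-0.07],
    [0,0,-0.085],
    [0,0,-0.1],
    [0,0,-0.1],
  ],
  delta_rot=[
    [0,0,0],
    [0,0,0],
    [0,0,0],
    [0,0,0],
    [0,0,0],
    [0,0,0],
    [0,0,0],
    [0,0,0],
  ],
)

```text
time: 11.78
ee_pos: [0.5833, 0.195, 0.253]
tcp_rot: [-179.6, 0.1, -88.9]
wrist_force: [1.2, 0.2, -0.6]
opening: 0.399
```

Run:
```python
from h import *
import pickle
W=arm.camera_model("wrist"); pickle.dump(W,open("w6.pkl","wb"))
save("w6",arm.grab_frame("wrist"),None,1.25)
d=np.array([.582,.192]);c,s=np.cos(.0177),np.sin(.0177)
h=d+np.array([c,s])*-.1095; print("handle",h)
q=h+np.array([c,s])*-.05; print("pre",q)
delta([q[0],q[1],.25],-89)
```

```text
handle [0.47251715 0.19006195]
pre [0.42252498 0.189177  ]
t 11.83 pos [0.5826 0.1946 0.251 ] rot [-1.7976e+02  5.0000e-02 -8.8860e+01] F [ 0.3  0.1 -0.3] open 0.398
travel [0.0022 0.1602 0.0003] rot [-0.0043  0.0009  0.0024] dist 0.16
```

View pics/w6.png

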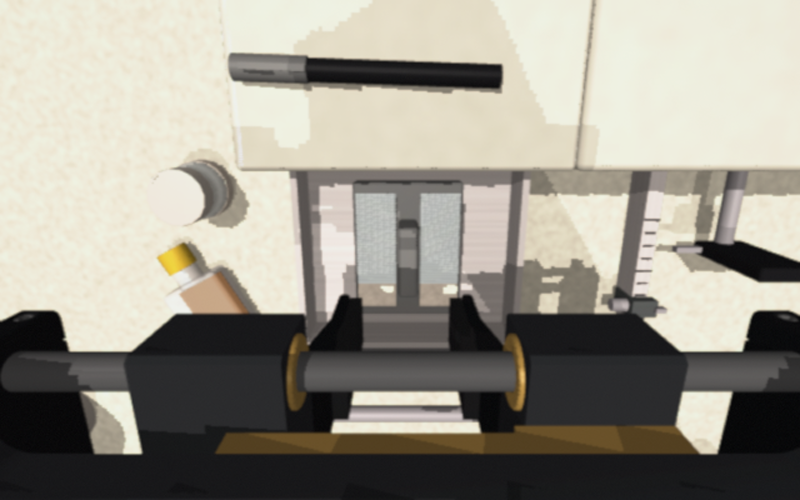

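Request:
apply_moves(
  travel=[
    [0,0.02,0],
    [0,0.05,0],
    [0,0.085,0],
    [0,0.12,0],
    [0,0.15,0],
    [0.001,0.16,0.01],
    [0.001,0.16,0.035],
    [0.001,0.16,0.06],
  ],
  delta_rot=[
    [0,0,0],
    [0,0,0],
    [0,0,0],
    [0,0,0],
    [0,0,0],
    [0,0,0],
    [0,0,0],
    [0,0,0],
  ],
  hand=0,
)

```text
time: 12.5
ee_pos: [0.4215, 0.1893, 0.1883]
tcp_rot: [-179.8, -0.1, -88.9]
wrist_force: [0.7, -0.6, 0.1]
opening: 0.01
```

Request:
apply_moves(
  travel=[
    [0,0,0.01],
    [0,0,0.02],
    [0,0,0.03],
    [0,0,0.036],
    [0,0,0.036],
    [0,0,0.036],
    [0,0,0.036],
    [0,0,0.036],
  ],
  delta_rot=[
    [0,0,0],
    [0,0,0],
    [0,0,0],
    [0,0,0],
    [0,0,0],
    [0,0,0],
    [0,0,0],
    [0,0,0],
  ],
)

```text
time: 13.17
ee_pos: [0.4223, 0.19, 0.1532]
tcp_rot: [-179.9, 0.0, -88.9]
wrist_force: [0.1, 0.3, -1.3]
opening: 0.008
```

Run:
```python
from h import *
save("w7",arm.grab_frame("wrist"),None,1.25)
c,s=np.cos(.0177),np.sin(.0177)
delta([.4725-c*.02,.190-s*.02,.152],-89)
```

```text
t 13.22 pos [0.4223 0.1899 0.1532] rot [-179.93    0.    -88.87] F [0.8 0.6 0.5] open 0.006
travel [ 0.0008 -0.0302  0.0012] rot [-0.0013  0.0001  0.0023] dist 0.03
```

View pics/w7.png

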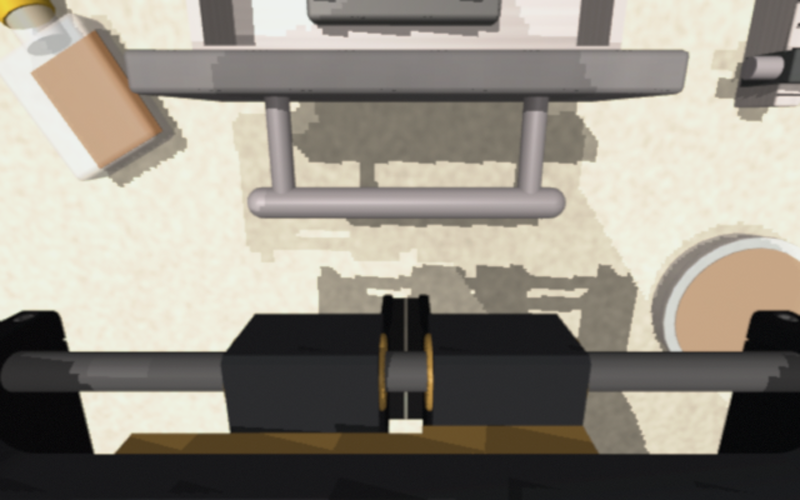

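Request:
apply_moves(
  travel=[
    [0,-0.01,0],
    [0,-0.02,0],
    [0,-0.028,0],
    [0,-0.033,0],
    [0,-0.038,0],
    [0,-0.044,0],
    [0,-0.052,0],
    [0,-0.06,0],
  ],
  delta_rot=[
    [0,0,0],
    [0,0,0],
    [0,0,0],
    [0,0,0],
    [0,0,0],
    [0,0,0],
    [0,0,0],
    [0,0,0],
  ],
)

```text
time: 13.88
ee_pos: [0.482, 0.1909, 0.1524]
tcp_rot: [180.0, -0.0, -88.8]
wrist_force: [-2.3, 1.0, 0.5]
opening: 0.005
```

Request:
apply_moves(
  travel=[
    [0,-0.01,0],
    [0,-0.02,0],
    [0,-0.03,0],
    [0,-0.04,0],
    [0,-0.049,0],
    [0,-0.057,0],
    [0,-0.064,0],
    [0,-0.07,0],
  ],
  delta_rot=[
    [0,0,0],
    [0,0,0],
    [0,0,0],
    [0,0,0],
    [0,0,0],
    [0,0,0],
    [0,0,0],
    [0,0,0],
  ],
)

```text
time: 14.55
ee_pos: [0.5526, 0.1923, 0.1524]
tcp_rot: [180.0, 0.0, -88.9]
wrist_force: [-1.7, 0.4, 0.2]
opening: 0.007
```

Run:
```python
from h import *
save("w8",arm.grab_frame("wrist"),None,1.25)
delta([.5745,.192,.152],-89)
```

```text
t 14.6 pos [0.5537 0.192  0.1525] rot [-1.7992e+02  3.0000e-02 -8.8910e+01] F [ 0.8 -0.1  0.5] open 0.006
travel [ 0.0004 -0.0208  0.0006] rot [-0.0014  0.0005  0.0016] dist 0.021
```

View pics/w8.png

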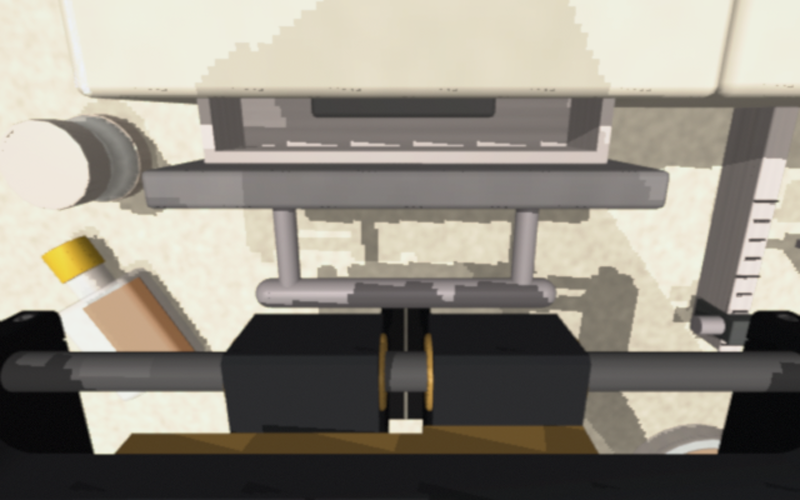

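Request:
apply_moves(
  travel=[
    [0,-0.004,0],
    [0,-0.008,0],
    [0,-0.012,0],
    [0,-0.016,0],
    [0,-0.019,0],
    [0,-0.022,0],
    [0,-0.022,0],
    [0,-0.022,0],
  ],
  delta_rot=[
    [0,0,0],
    [0,0,0],
    [0,0,0],
    [0,0,0],
    [0,0,0],
    [0,0,0],
    [0,0,0],
    [0,0,0],
  ],
)

```text
time: 15.27
ee_pos: [0.5732, 0.1926, 0.1523]
tcp_rot: [179.9, -0.0, -88.9]
wrist_force: [-4.3, -2.2, 2.9]
opening: 0.008
```

Request:
apply_moves(
  travel=[
    [0,-0.001,0],
    [0,-0.002,0],
    [0,-0.003,0],
    [0,-0.004,0],
    [0,-0.005,0],
    [0,-0.006,0],
    [0,-0.006,0],
    [0,-0.006,0],
  ],
  delta_rot=[
    [0,0,0],
    [0,0,0],
    [0,0,0],
    [0,0,0],
    [0,0,0],
    [0,0,0],
    [0,0,0],
    [0,0,0],
  ],
)

```text
time: 15.93
ee_pos: [0.5743, 0.1929, 0.1521]
tcp_rot: [179.3, -0.2, -88.8]
wrist_force: [-19.0, -4.4, 13.3]
opening: 0.004
```

Run:
```python
from h import *
save("w9",arm.grab_frame("wrist"),None,1.25)
delta([.5745,.192,.152],-89)
```

```text
t 15.98 pos [0.5743 0.1929 0.1521] rot [179.29  -0.23 -88.77] F [-18.2  -3.3  13.4] open 0.005
travel [ 0.0009 -0.0002  0.0001] rot [ 0.0125 -0.0041  0.004 ] dist 0.001
```

View pics/w9.png

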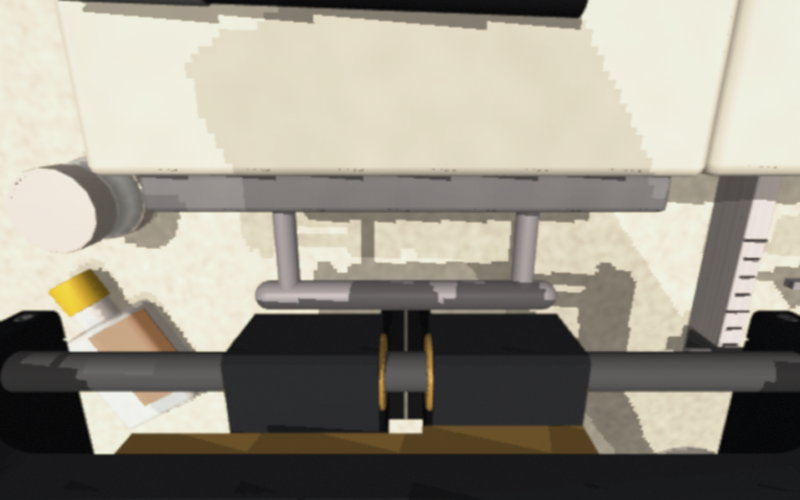

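Request:
apply_moves(
  travel=[
    [0,0.01,0],
    [0,0.025,0],
    [0,0.04,0],
    [0,0.06,-0.01],
    [0.02,0.08,-0.03],
    [0.05,0.085,-0.06],
    [0.09,0.085,-0.09],
    [0.13,0.085,-0.11],
  ],
  delta_rot=[
    [0,0,0],
    [0,0,0],
    [0,0,0],
    [0,0,0],
    [0,0,0],
    [0,0,0],
    [0,0,0],
    [0,0,0],
  ],
)

```text
time: 16.65
ee_pos: [0.4979, 0.0722, 0.2593]
tcp_rot: [-179.7, -0.0, -88.7]
wrist_force: [0.7, -0.5, -0.9]
opening: 0.009
```

Run:
```python
from h import *
print(np.round(arm.observe()["qpos"],1))
delta([.49,-.03,.25],-89)
```

```text
[  33.7    4.1  -46.4  105.1    3.2   71.8 -102.3]
t 16.65 pos [0.4979 0.0722 0.2593] rot [-1.7966e+02 -5.0000e-02 -8.8670e+01] F [ 0.7 -0.5 -0.9] open 0.009
travel [0.102  0.0103 0.0093] rot [-0.0059 -0.0008  0.0058] dist 0.103
```

Request:
apply_moves(
  travel=[
    [0.03,0.002,0],
    [0.06,0.006,0.005],
    [0.09,0.01,0.009],
    [0.102,0.01,0.009],
    [0.102,0.01,0.009],
    [0.102,0.01,0.009],
    [0.102,0.01,0.009],
    [0.102,0.01,0.009],
  ],
  delta_rot=[
    [0,0,0],
    [0,0,0],
    [0,0,0],
    [0,0,0],
    [0,0,0],
    [0,0,0],
    [0,0,0],
    [0,0,0],
  ],
  hand=0.7,
)

```text
time: 17.32
ee_pos: [0.4897, -0.028, 0.248]
tcp_rot: [-179.9, 0.0, -88.7]
wrist_force: [-0.7, -0.7, 0.4]
opening: 0.525
```

Run:
```python
from h import *
import pickle
W=arm.camera_model("wrist"); pickle.dump(W,open("w10.pkl","wb"))
im=arm.grab_frame("wrist");save("w10",im,None,1.25)
uv=P(W,[.552,-.01,.038])[0]; print(uv)
x,y=int(uv[0])-100,int(uv[1])-70; x=max(x,0);y=max(y,0);print(x,y)
save("w10a",im,(x,y,x+200,y+140),4)
delta([.49,-.03,.25],-89)
```

```text
[304.06972958 115.02207471]
204 45
t 17.37 pos [ 0.4896 -0.0282  0.2479] rot [-1.7996e+02  1.0000e-02 -8.8670e+01] F [-0.8 -0.  -0.3] open 0.573
travel [ 0.0018 -0.0004 -0.0021] rot [-0.0008  0.0002  0.0057] dist 0.003
```

View pics/w10.png

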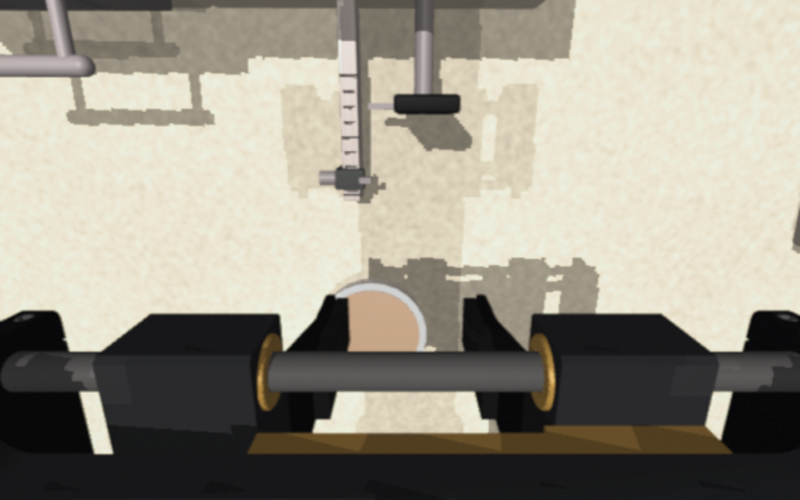

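View pics/w10a.png

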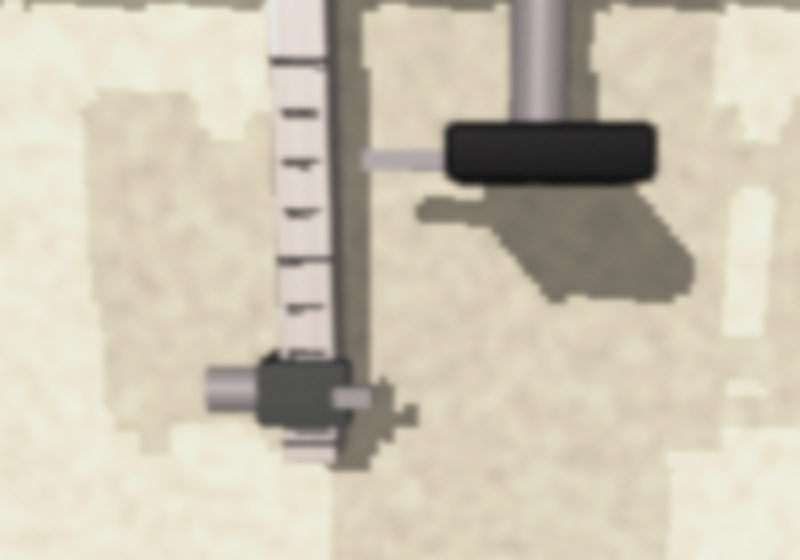

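```bash
cat > c.py <<'E'
from h import *
import pickle
W=pickle.load(open("w10.pkl","rb"))
b=lambda q:np.array(q,float)/4+[204,45]
pt=ray(W,b([364,160]),.038);bl=ray(W,b([371,397]),.038)
th=.0177;u=np.array([np.cos(th),np.sin(th)])
print("pt",pt,"bl",bl,"dx",(bl-pt)[:2]@u, "lat",(bl-pt)[:2]@[-u[1],u[0]])
for q in ([448,124],[655,122],[448,182],[655,182]): print(ray(W,b(q),.096))
E
python3 c.py
```

```text
pt [ 0.57584578 -0.0024335   0.038     ] bl [ 0.52737372 -0.00383514  0.038     ] dx -0.04848927938763882 lat -0.0005435031488299776
[ 0.58045328 -0.0209132   0.096     ]
[ 0.5814985  -0.05496935  0.096     ]
[ 0.57132649 -0.02104915  0.096     ]
[ 0.57206936 -0.05550569  0.096     ]
```

Run:
```python
from h import *
delta([.5763,-.038,.25],-179)
```

```text
t 17.37 pos [ 0.4896 -0.0282  0.2479] rot [-1.7996e+02  1.0000e-02 -8.8670e+01] F [-0.8 -0.  -0.3] open 0.573
travel [ 0.0118 -0.0865 -0.002 ] rot [-4.0000e-04  8.0000e-04  1.5765e+00] dist 0.087
```

Request:
apply_moves(
  travel=[
    [0.001,-0.01,0],
    [0.002,-0.02,0],
    [0.003,-0.03,0],
    [0.005,-0.04,0],
    [0.007,-0.05,0],
    [0.009,-0.06,0],
    [0.01,-0.07,0],
    [0.012,-0.0865,0],
  ],
  delta_rot=[
    [0,0,0.12],
    [0,0,0.24],
    [0,0,0.36],
    [0,0,0.48],
    [0,0,0.6],
    [0,0,0.72],
    [0,0,0.84],
    [0,0,0.96],
  ],
  hand=0.5,
)

```text
time: 18.03
ee_pos: [0.576, -0.0389, 0.2477]
tcp_rot: [180.0, -0.0, -144.1]
wrist_force: [0.6, -0.0, -0.1]
opening: 0.498
```

Run:
```python
from h import *
print(np.round(arm.observe()["qpos"],1))
delta([.5763,-.038,.25],-179)
```

```text
[  32.9   14.3  -36.6   96.2    8.9   72.5 -149.7]
t 18.03 pos [ 0.576  -0.0389  0.2477] rot [ 1.7998e+02 -2.0000e-02 -1.4409e+02] F [ 0.6 -0.  -0.1] open 0.498
travel [-0.0008  0.0006 -0.0023] rot [ 2.000e-04 -5.000e-04  6.094e-01] dist 0.003
```

Request:
apply_moves(
  travel=[
    [0,0,0],
    [0,0,0],
    [0,0,0],
    [0,0,0],
    [0,0,0],
    [0,0,0],
    [0,0,0],
    [0,0,0],
  ],
  delta_rot=[
    [0,0,-0.12],
    [0,0,-0.24],
    [0,0,-0.36],
    [0,0,-0.48],
    [0,0,-0.6],
    [0,0,-0.72],
    [0,0,-0.84],
    [0,0,-0.96],
  ],
)

```text
time: 18.7
ee_pos: [0.5762, -0.039, 0.2477]
tcp_rot: [-180.0, 0.0, -88.4]
wrist_force: [-0.1, -0.3, -0.3]
opening: 0.499
```

Request:
apply_moves(
  travel=[
    [0,0,0],
    [0,0,0],
    [0,0,0],
    [0,0,0],
    [0,0,0],
    [0,0,0],
    [0,0,0],
    [0,0,0],
  ],
  delta_rot=[
    [0,0,-0.12],
    [0,0,-0.24],
    [0,0,-0.36],
    [0,0,-0.48],
    [0,0,-0.6],
    [0,0,-0.72],
    [0,0,-0.84],
    [0,0,-0.96],
  ],
)

```text
time: 19.37
ee_pos: [0.5762, -0.039, 0.2478]
tcp_rot: [-180.0, -0.0, -33.4]
wrist_force: [0.9, -0.2, -0.4]
opening: 0.5
```

Run:
```python
from h import *
print(np.round(arm.observe()["qpos"],1))
delta([.5763,-.038,.25],1)
```

```text
[ 45.3  17.9 -52.4  95.8  14.7  73.5 -43.3]
t 19.37 pos [ 0.5762 -0.039   0.2478] rot [-1.7996e+02 -1.0000e-02 -3.3410e+01] F [ 0.9 -0.2 -0.4] open 0.5
travel [-0.0005 -0.0009 -0.0022] rot [-6.000e-04 -4.000e-04 -6.005e-01] dist 0.002
```

Request:
apply_moves(
  travel=[
    [0,0,0],
    [0,0,0],
    [0,0,0],
    [0,0,0],
    [0,0,0],
    [0,0,0],
    [0,0,0],
    [0,0,0],
  ],
  delta_rot=[
    [0,0,-0.12],
    [0,0,-0.24],
    [0,0,-0.36],
    [0,0,-0.48],
    [0,0,-0.57],
    [0,0,-0.6],
    [0,0,-0.6],
    [0,0,-0.6],
  ],
)

```text
time: 20.03
ee_pos: [0.5761, -0.0395, 0.2477]
tcp_rot: [-180.0, -0.0, 0.5]
wrist_force: [0.3, -0.7, 1.0]
opening: 0.503
```

Run:
```python
from h import *
import pickle
print(np.round(arm.observe()["qpos"],1))
W=arm.camera_model("wrist"); pickle.dump(W,open("w11.pkl","wb"))
im=arm.grab_frame("wrist");save("w11",im,None,1.25)
delta([.5763,-.038,.137],1)
```

```text
[ 49.6  20.  -58.3  95.7  17.6  74.2 -11.5]
t 20.08 pos [ 0.576  -0.0397  0.2477] rot [-1.7999e+02 -1.0000e-02  5.2000e-01] F [0.1 0.  0.6] open 0.505
travel [ 0.0003 -0.0017  0.1107] rot [-0.0002 -0.0002 -0.0084] dist 0.111
```

View pics/w11.png

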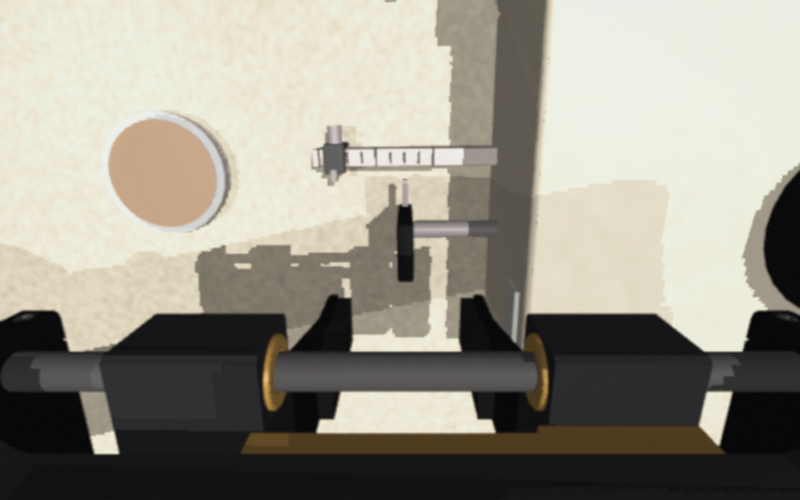

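Request:
apply_moves(
  travel=[
    [0,-0.001,0.02],
    [0,-0.0015,0.045],
    [0,-0.0015,0.07],
    [0,-0.0015,0.09],
    [0,-0.0015,0.1],
    [0,-0.0015,0.106],
    [0,-0.0015,0.11],
    [0,-0.0015,0.11],
  ],
  delta_rot=[
    [0,0,-0.008],
    [0,0,-0.008],
    [0,0,-0.008],
    [0,0,-0.008],
    [0,0,-0.008],
    [0,0,-0.008],
    [0,0,-0.008],
    [0,0,-0.008],
  ],
)

```text
time: 20.75
ee_pos: [0.5761, -0.0388, 0.1378]
tcp_rot: [-180.0, -0.0, 1.0]
wrist_force: [-0.6, 0.2, -0.2]
opening: 0.501
```

Run:
```python
from h import *
im=arm.grab_frame("wrist");save("w12",im,None,1.25)
delta([.5763,-.038,.137],1)
```

```text
t 20.8 pos [ 0.5764 -0.0388  0.1384] rot [ 1.7999e+02 -6.0000e-02  9.7000e-01] F [ 0.5 -0.3  0.9] open 0.499
travel [-0.0001 -0.0008  0.0014] rot [ 0.0001 -0.001  -0.0004] dist 0.002
```

View pics/w12.png

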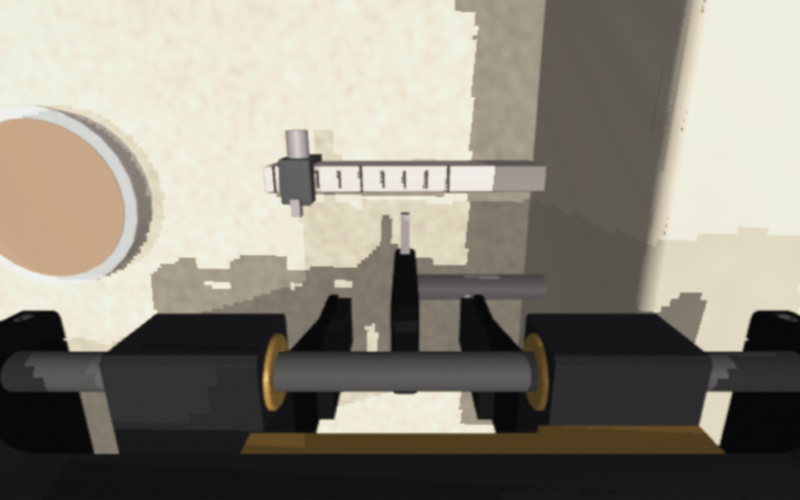

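Request:
apply_moves(
  travel=[
    [0,0,0.002],
    [0,0,0.002],
    [0,0,0.002],
    [0,0,0.002],
    [0,0,0.002],
    [0,0,0.002],
    [0,0,0.002],
    [0,0,0.002],
  ],
  delta_rot=[
    [0,0,0],
    [0,0,0],
    [0,0,0],
    [0,0,0],
    [0,0,0],
    [0,0,0],
    [0,0,0],
    [0,0,0],
  ],
  hand=0,
  newtons=40,
)

```text
time: 21.47
ee_pos: [0.576, -0.039, 0.1358]
tcp_rot: [180.0, -0.0, 1.0]
wrist_force: [-0.5, -0.5, 1.0]
opening: 0.109
```

Request:
apply_moves(
  travel=[
    [-0.003,0,0],
    [-0.009,0,0],
    [-0.016,0,0],
    [-0.023,0,0],
    [-0.03,0,0],
    [-0.035,0,0],
    [-0.038,0,0],
    [-0.04,0,0],
  ],
  delta_rot=[
    [0,0,0],
    [0,0,0],
    [0,0,0],
    [0,0,0],
    [0,0,0],
    [0,0,0],
    [0,0,0],
    [0,0,0],
  ],
)

```text
time: 22.13
ee_pos: [0.5377, -0.0398, 0.1359]
tcp_rot: [-180.0, -0.4, 1.0]
wrist_force: [9.6, 0.7, -8.3]
opening: 0.111
```

Run:
```python
from h import *
import pickle
W=arm.camera_model("wrist"); pickle.dump(W,open("w13.pkl","wb"))
im=arm.grab_frame("wrist");save("w13",im,None,1.25); save("w13a",im,(200,100,400,240),4)
delta([.5763,-.038,.137],1)
```

```text
t 22.18 pos [ 0.5375 -0.0398  0.1359] rot [-179.99   -0.34    0.98] F [ 8.5 -0.1 -8.5] open 0.11
travel [ 0.0388 -0.0011 -0.0009] rot [-0.0002 -0.0059 -0.0003] dist 0.039
```

View pics/w13a.png

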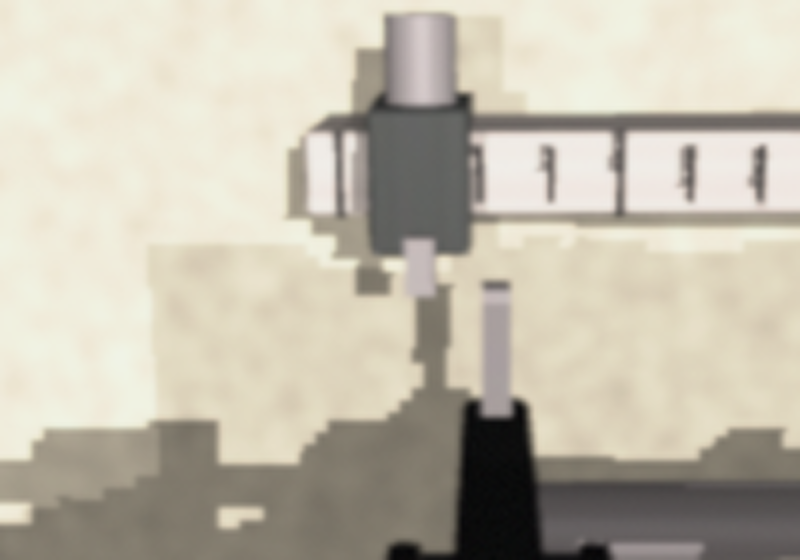

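Run:
```python
from h import *
import pickle
W=pickle.load(open("w13.pkl","rb"))
b=lambda q:np.array(q,float)/4+[200,100]
print(ray(W,b([421,290]),.038)-ray(W,b([496.5,290]),.038))
```

```text
[-0.01044682 -0.00014543  0.        ]
```

Request:
apply_moves(
  travel=[
    [-0.0015,0,0],
    [-0.003,0,0],
    [-0.0045,0,0],
    [-0.006,0,0],
    [-0.0075,0,0],
    [-0.009,0,0],
    [-0.01,0,0],
    [-0.01,0,0],
  ],
  delta_rot=[
    [0,0,0],
    [0,0,0],
    [0,0,0],
    [0,0,0],
    [0,0,0],
    [0,0,0],
    [0,0,0],
    [0,0,0],
  ],
)

```text
time: 22.85
ee_pos: [0.5282, -0.04, 0.1359]
tcp_rot: [-180.0, -0.4, 1.0]
wrist_force: [9.8, 0.5, -9.2]
opening: 0.11
```

Run:
```python
from h import *
import pickle
W=arm.camera_model("wrist"); pickle.dump(W,open("w14.pkl","wb"))
im=arm.grab_frame("wrist");save("w14",im,None,1.25); save("w14a",im,(200,100,400,240),4)
delta([.5763,-.038,.137],1)
```

```text
t 22.9 pos [ 0.5282 -0.04    0.1359] rot [-179.97   -0.4     0.98] F [10.5  0.5 -9.5] open 0.115
travel [ 0.0481 -0.0012 -0.0008] rot [-0.0005 -0.0069 -0.0004] dist 0.048
```

View pics/w14a.png

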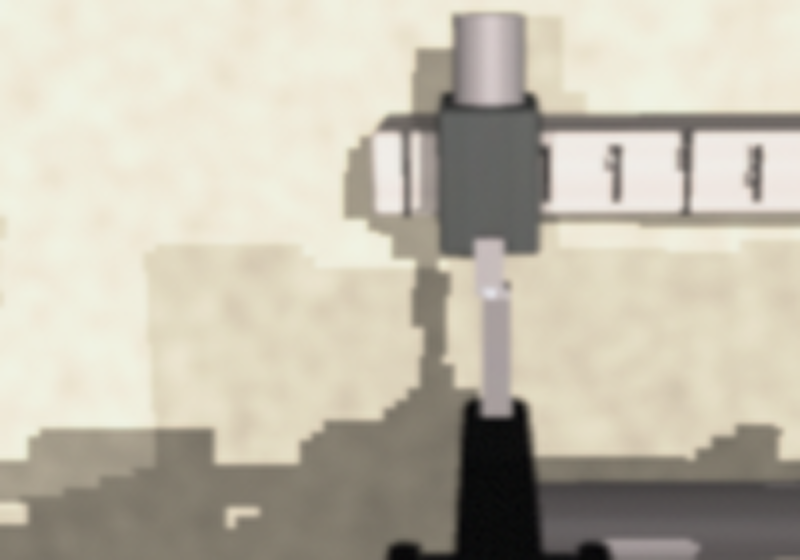

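Request:
apply_moves(
  travel=[
    [-0.0005,0,0],
    [-0.001,0,0],
    [-0.001,0,0],
    [-0.001,0,0],
    [-0.001,0,0],
    [-0.001,0,0],
    [-0.001,0,0],
    [-0.001,0,0],
  ],
  delta_rot=[
    [0,0,0],
    [0,0,0],
    [0,0,0],
    [0,0,0],
    [0,0,0],
    [0,0,0],
    [0,0,0],
    [0,0,0],
  ],
)

```text
time: 23.57
ee_pos: [0.5273, -0.04, 0.1359]
tcp_rot: [-180.0, -0.4, 1.0]
wrist_force: [10.4, -0.4, -8.8]
opening: 0.112
```

Request:
apply_moves(
  travel=[
    [0,0,0],
    [0,0,0],
    [0,0,0],
    [0,0,0],
    [0,0,0],
    [0,0,0],
    [0,0,0],
    [0,0,0],
  ],
  delta_rot=[
    [0,0,0],
    [0,0,0],
    [0,0,0],
    [0,0,0],
    [0,0,0],
    [0,0,0],
    [0,0,0],
    [0,0,0],
  ],
)

```text
time: 24.23
ee_pos: [0.5273, -0.04, 0.1359]
tcp_rot: [-180.0, -0.4, 1.0]
wrist_force: [10.4, 0.2, -9.0]
opening: 0.114
```

Run:
```python
from h import *
im=arm.grab_frame("wrist"); a=cv2.resize(im[100:240,200:400],None,fx=2.5,fy=2.5)
t=arm.grab_frame("top")[90:230,220:400]; t=cv2.resize(t,None,fx=2.5,fy=2.5)
w=max(a.shape[1],t.shape[1]); pad=lambda x:cv2.copyMakeBorder(x,0,0,0,w-x.shape[1],cv2.BORDER_CONSTANT)
cv2.imwrite("pics/fin.png",np.vstack([pad(a),pad(t)])[:600*2]); cv2.imwrite("pics/fin.png",cv2.resize(cv2.imread("pics/fin.png"),None,fx=.85,fy=.85))
delta([.5763,-.038,.137],1)
```

```text
t 24.33 pos [ 0.5273 -0.04    0.1359] rot [-179.97   -0.4     0.98] F [ 10.6  -0.7 -10.1] open 0.108
travel [ 0.049  -0.0012 -0.0008] rot [-0.0006 -0.007  -0.0004] dist 0.049
```

View pics/fin.png

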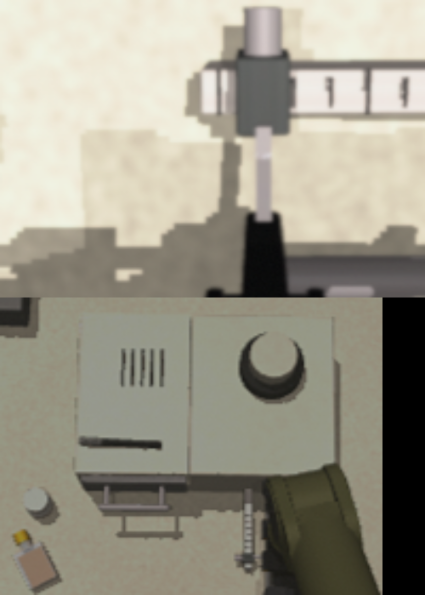

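The pointer and blade are lined up in the top picture (both at column 263). In the lower picture the drawer is still shut and the bystanders I can see are in place. I'm handing in.

```bash
python3 -c "
from workcell import arm
print(arm.finish_job())"
```

```text
the job is handed in; nothing more can be done
None
```

I set the cassette down in the open drawer, released it, and pushed the drawer shut by its handle. I then pulled the shutter tab out to the index mark, and the gripper was still holding it there at hand-in (24 s of the 72 s used).

**Cassette:** I lowered it until it touched the drawer floor (about 5 N), then opened the fingers. The wrist picture after release showed it lying in the tray, near the middle. I did not see it again once the drawer was shut.

**Drawer:** it reached its stop at about 19 N, with the front panel flush in the wrist picture. The last top picture still showed it shut.

**Shutter:** the pull is out by about 49 mm. In the last wrist picture the pointer and blade lined up to well under 1 mm. The tab was held still against the spring at about 10 N.

**Bystanders:** the pen, flask and jar looked unmoved in the last top picture. The dish, slide box and wash bottle were outside that crop. No contact with any of them was seen.

**Disagreements and mistakes:**
- The scene camera disagreed with the top camera by about 6–8 mm, so I used the wrist camera for the final measurements.
- I first turned the wrist the wrong way, to within a few degrees of its joint limit, and turned it back without harm.

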